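Bring the lowered mosaic board level with its twin

TASK

The bench easel carries two hinged mosaic boards side by side, halves of one picture; one is already propped at the working slope and the other lies low. Raise the low board (the metal tab on its face is there to lift it by) until it has the same slope as its twin, so that the two faces lie in one plane, then let go and take the arm away. Do not shift the twin or the jar, bowl and wooden trough around the easel.

Things in the scene. Friction and masses are not known exactly. Their poses are not given: they have to be found in the camera images.
- leaf_a (a joint): Hinge of the low board, the one to raise (the left or the right one). Rad above level, 0 = flat, at most 1.3; it starts between 0.08 and 0.24 and grows as the board rises. Stiff: the board stays at any angle where it is left; lifting it at its tab takes about 7 to 12 N square to the board.
- leaf_b (a joint): Hinge of the twin board, same build and same meaning; already set somewhere between 0.50 and 0.74 rad, which is the slope to match. Its hinge is equally stiff, but a push would shift it.
- tab_a (a point): Grip point inside the low board's lifting tab, an aluminium plate standing square on the face: 12 mm thick (along the slope), 70 mm wide (along the hinge), 44 mm high over the wood. The point is mid-tab, 28 mm above the wood, 16 mm below the tab's top. Axes turn with the board: x from the hinge up the slope, y along the hinge, z out of the face. From the hinge axis: x 170, z 34 mm.
- tab_b (a point): The same point and axes on the twin board's identical tab. The two boards' hinge axes are in one line, the boards' centres 210 mm apart with 20 mm between their edges.
- base: Plywood base plate of the easel, fixed to the bench, 260 x 440 x 18 mm; origin under its centre, x level from the hinge side to the free-edge side, y along the hinges, z up. The hinge axes lie 100 mm to -x of its centre, 50 mm above the bench. Each board hangs on a fixed wooden frame 24 mm high on this plate.
- jar: Loose white plastic glue jar with a blue cap, 80 mm across, 125 mm high, to the +y side of the base; origin under its centre.
- bowl: Loose wooden bowl of stone chips, 130 mm across, 50 mm high, beyond the boards' free edges; origin under its centre.
- trough: Loose open wooden trough, 200 x 75 x 50 mm, to the -y side of the base; origin under its centre, x along its length.
- hinge_a (a point): Middle of the low board's hinge axis, same axes as tab_a. The axis is on the robot's side, so the free edge is the far one; it rises and comes back towards the robot. The board is a wooden panel, x 0 to 200, 190 mm wide, 12 mm thick, centred on this axis in z; a mosaic field covers x 20 to 140, 4 mm proud of the wood; the tab's mid-plane is at x 170.

How it is judged:
At the end, for the whole second after the job is handed in: The board that was low rests, released and still, at the slope of its twin to within 0.08 rad (about 4.5 degrees); the twin's tab is within 10 mm, and the jar, bowl and trough are within 25 mm, of where they began (angle between the z axis of tab_a and the z axis of tab_b, either way round below 0.08 rad and velocity of joint leaf_a between -0.03 and 0.03 rad/s and distance of tab_b from where it was at the start of the episode below 0.01 m and distance of each of jar, bowl, trough from where it was at the start of the episode below 0.025 m); the robot touches nothing.
It fails at once if the twin board is shifted (its tab moves more than 15 mm) (distance of tab_b from where it was at the start of the episode above 0.015 m).
It fails at once if the jar, bowl or trough is knocked (moved more than 40 mm) or the jar tipped (distance of any of jar, bowl, trough from where it was at the start of the episode above 0.04 m or angle between jar's own z axis and vertical above 0.5 rad).
It also fails if it takes over 38 s, if anything falls off the work surface, if the arm or the gripper's body presses on something with over 40 N, if the wrist force passes 120 N, or if a joint passes its speed limit or range.

ROBOT

A 6-joint arm with a two-finger parallel gripper is mounted at the origin on the work surface. World frame = base frame: x ahead of the robot, y to its left, z up, the work surface at z = 0. Lengths are in m, angles in rad, forces in N, time in s.
With the tool pointing down it reaches from about 0.425 to 0.95 m from the base axis. Payload 14.7 kg.
Tool frame: the origin (TCP) lies between the finger pads; the fingertips stand 22 mm ahead of it and the grasp point (between the pads) lies 3 mm ahead of it; z points along the fingers, x is the direction in which the jaws open and shut, and the axes are right-handed (so a half turn about z gives the same grasp; the last joint's range is limited). The gripper opens to 85 mm and grips with 20 to 120 N. Pads are 22 mm wide; open, the fingers measure 114 mm over their backs; the gripper's body (76 mm by 85 mm) begins 54 mm behind the grasp point. The pads swing forward as they close: fully open they stand 13 mm farther back than shut.
Start: joints at [-1.186, 0.48, 1.596, -0, 1.065, -0.047], TCP at [0.272, -0.59, 0.253] pointing down, gripper open.
Joint ranges: [-2.75, 2.75], [-0.82, 2.05], [0.23, 2.67], [-1.56, 4.7], [0.09, 2.69], [-2.92, 2.92]. Speed limits (rad/s): [1.89, 1.89, 2.39, 3.01, 3.01, 3.01].

INTERFACE

Orientations are given as a unit quaternion [x, y, z, w].
In Python, from rig import env gives the robot as it stands.
- The arm moves only by the tool arm_command, never from a script. Its argument "increments" is a list that holds one entry, the list of rows, each a list of 6 numbers: the shift along the world's x, y, z in mm, then the turn, a rotation vector about the world's x, y, z in degrees. In form: [[[dx, dy, dz, ax, ay, az], ...]]. A call has 1 to 5 rows; each row shifts and turns the pose as measured when the row begins; what a row does not reach is not made up. A row lasts 1/12 s, in which the tool goes at most 41.7 mm and 7.16 degrees, less where a joint would pass 70% of its speed; a pose out of reach is approached as far as the arm can. A call with a gripper value outside its range is refused whole. "hand" is the closure, from 0 (fully open) to 1 (shut), set as the call begins (left out, the last holds). The fingers move at their own pace and stop on an object; "newtons" is the grip in N (left out, the last holds). Time passes only in rows, so rows that do not move let the fingers close. It gives the time, the measured TCP pose, the force and the opening at its end, in the units of the state.
- env.get_state(): the state, without advancing time (a new reading comes with each control period).
- env.camera(name): name is "scene" or "top" or "wrist"; returns a dict with "color" (480x640x3 uint8, blue, green, red), "intrinsics" (3x3 intrinsics, pixels), "D" ([k1, k2, p1, p2, k3] as OpenCV has them; the pictures are not rectified), "eye" and "orientation" of the camera in the world. Camera axes: x right, y up, looking along -z (the intrinsics and any distortion apply to the point x, -y, -z); pixel columns grow to the right and rows downward; lengths in m; the calibration is good to about 2 mm. A picture is of the moment at which its call begins. There is no depth.
- env.close_job(): hands the job in, once; it reports no verdict.
The state is a dict: "time_s": time; "joint_pos": joint angles; "joint_vel": joint speeds; "joint_torque": joint torques, N m; "position": TCP position; "eef_rot": TCP orientation; "wrist_force": force on the tool from outside, world axes, zero at the start; "wrist_torque": the same for the moment, N m; "opening": finger opening in m.
Only numpy, scipy, OpenCV 4.12 (cv2) and the standard library are available. Lean on these libraries where they do the work, as an engineer would, in place of code of your own. Each camera call takes 0.05 s, during which the arm holds its last target. There are 200 camera calls.

## Working session

There is one attempt and no reset: what is moved stays moved. The work goes in short steps, Python scripts to look and compute and a tool call to move; the robot and the scene stay as the last step left them, time stands still between calls to the robot, and variables do not carry over. Pictures are saved under pics/ and viewed, about 8 in all and at most 12, crops included, and the job is handed in when it is done.

Besides the shell and the picture viewer there is one more tool, called as a command line: name --argument value ..., lists and objects as JSON in quotes. arm_command: Moves the arm, as the interface text tells. Its arguments: {"type":"object","properties":{"increments":{"type":"array","items":{"type":"array","items":{"type":"array","items":{"type":"number"}}}},"hand":{"type":"number"},"newtons":{"type":"number"}},"required":["increments"]}

```bash
mkdir -p pics && cat > h.py <<'E'
import numpy as np,cv2,json
from scipy.spatial.transform import Rotation as R
from rig import env
def snap(n,f):
    c=env.camera(n); cv2.imwrite(f'pics/{f}.png',c['color'])
    np.save(f'pics/{f}.npy',{k:c[k] for k in c},allow_pickle=True); return c
def load(f): return np.load(f'pics/{f}.npy',allow_pickle=True).item()
def ray(c,px):
    p=cv2.undistortPoints(np.array(px,float).reshape(-1,1,2),np.array(c['intrinsics']),np.array(c['D']))[:,0]
    d=np.c_[p[:,0],-p[:,1],-np.ones(len(p))]
    return np.array(c['eye']),R.from_quat(c['orientation']).apply(d)
def onz(c,px,z):
    e,d=ray(c,px); return e+d*((z-e[2])/d[:,2])[:,None]
def tri(c1,p1,c2,p2):
    e1,d1=ray(c1,p1);e2,d2=ray(c2,p2);o=[]
    for a,b in zip(d1,d2):
        s=np.linalg.lstsq(np.c_[a,-b],e2-e1,rcond=None)[0]
        u,v=e1+s[0]*a,e2+s[1]*b;o.append(np.r_[(u+v)/2,np.linalg.norm(u-v)])
    return np.array(o)
def proj(c,P):
    q=R.from_quat(c['orientation']).inv().apply(np.atleast_2d(P)-np.array(c['eye']));q=q*[1,-1,-1]
    return cv2.projectPoints(q,np.zeros(3),np.zeros(3),np.array(c['intrinsics']),np.array(c['D']))[0][:,0]
E
python3 - <<'E'
from h import *
for n in('scene','top'):
    c=snap(n,n+'0');print(n,c['eye'],c['orientation'],c['intrinsics'],c['D'])
print(env.get_state())
E
```

```text
scene [ 1.1275081  -0.16777371  0.8338377 ] [0.25716313 0.1809632  0.54342    0.77834064] [[462.66005516   0.         311.86689457]
 [  0.         462.66005516 237.39195884]
 [  0.           0.           1.        ]] [-0.02936185  0.          0.          0.          0.        ]
top [0.47814188 0.00358859 1.0392121 ] [ 0.04395534 -0.04429891 -0.70352589  0.70792433] [[441.64064807   0.         318.50772692]
 [  0.         441.64064807 239.50109174]
 [  0.           0.           1.        ]] [0.0050925 0.        0.        0.        0.       ]
{'time_s': 0.1, 'joint_pos': array([-1.18560177e+00,  4.80745536e-01,  1.59677188e+00,  1.14315159e-05,
        1.06509572e+00, -4.65956205e-02]), 'joint_vel': array([ 0.00060138, -0.00101307, -0.00206197, -0.00159981,  0.001949  ,
       -0.00089213]), 'joint_torque': array([ 1.81674619e-03, -9.52255011e+01, -4.31041324e+01,  6.47721663e-05,
        5.11847422e-03, -9.34803722e-06]), 'position': array([ 0.27192795, -0.59003395,  0.25276639]), 'eef_rot': array([ 8.42167423e-01, -5.39215885e-01, -4.13536169e-04, -2.98923459e-04]), 'wrist_force': array([-0.15559794, -0.45676216, -0.26216795]), 'wrist_torque': array([-0.02747831, -0.01566785,  0.01765925]), 'opening': 0.08557336391164443}
```

View pics/scene0.png

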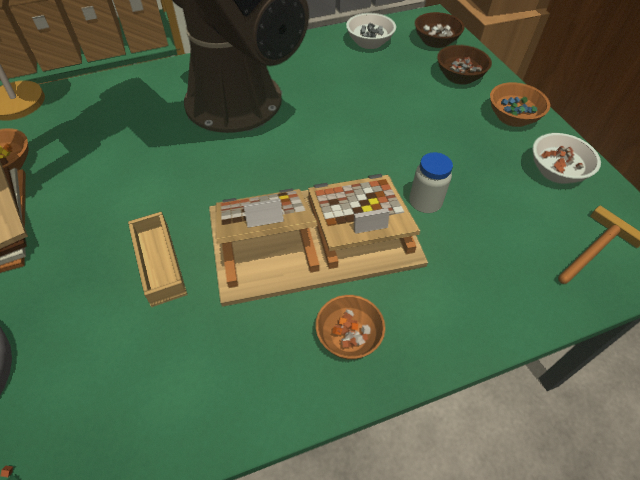

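View pics/top0.png

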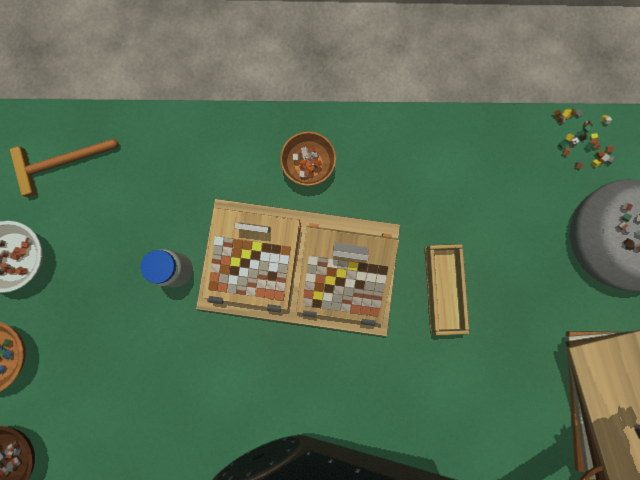

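Top view: the low board is the left one (+y), with its tab near (253,229). The twin is on the right, tab near (350,250). The base corners are roughly (216,200), (399,226), (386,335) and (197,309). I'll zoom in for corners.

```bash
python3 - <<'E'
from h import *
t,s=load('top0'),load('scene0')
a=cv2.resize(t['color'][190:345,190:410],None,fx=3.6,fy=3.6,interpolation=cv2.INTER_CUBIC)
b=cv2.resize(s['color'][165:305,200:435],None,fx=3.4,fy=3.4,interpolation=cv2.INTER_CUBIC)
cv2.imwrite('pics/ta.png',a);cv2.imwrite('pics/sb.png',b)
P=onz(t,[(216,200),(399,226),(386,335),(197,309)],.018);print(P.round(4))
print(np.linalg.norm(P-np.roll(P,-1,0),axis=1),P.mean(0))
E
```

```text
[[ 0.6986  0.2455  0.018 ]
 [ 0.6394 -0.1846  0.018 ]
 [ 0.389  -0.151   0.018 ]
 [ 0.4447  0.28    0.018 ]]
[0.43421701 0.25263013 0.43450966 0.25628389] [0.54290577 0.0474861  0.018     ]
```

View pics/ta.png

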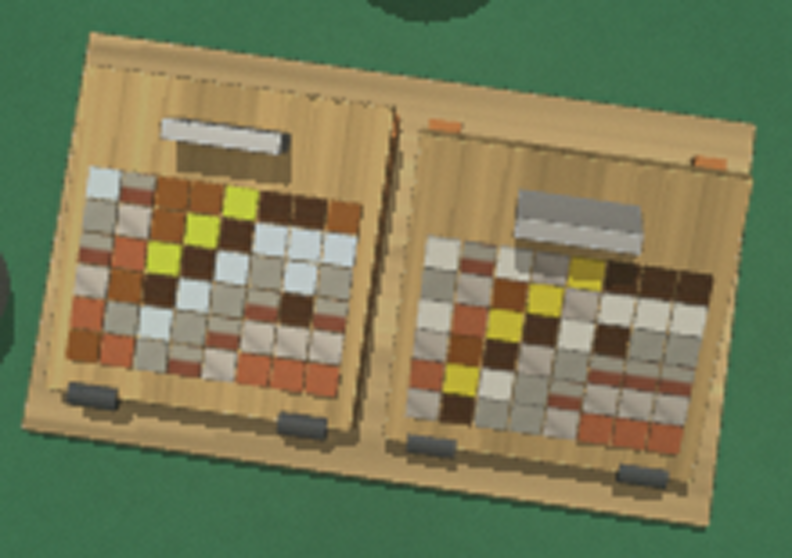

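View pics/sb.png

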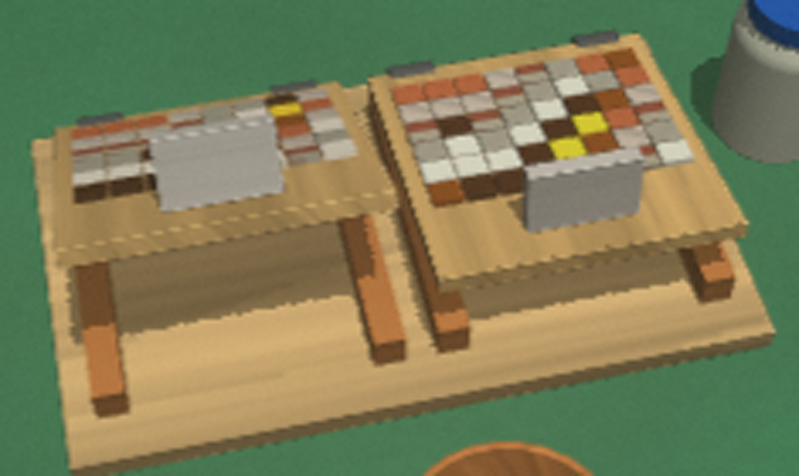

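```bash
python3 - <<'E'
from h import *
t,s=load('top0'),load('scene0')
T=lambda L:np.array(L)/3.6+[190,190]-.36
S=lambda L:np.array(L)/3.4+[200,165]-.35
names=['lowtab +y','lowtab -y','twin top +y','twin top -y','twin bot +y','twin bot -y','low edge +y','low edge -y','twin edge+y','twin edge -y']
tp=T([(163,118),(286,133),(516,219),(641,236),(518,192),(642,208),(88,68),(395,104),(419,132),(750,179)])
sp=S([(642,160),(527,171),(277,124),(151,142),(284,190),(160,210),(745,225),(447,280),(393,185),(60,250)])
# mid order: tp +y is left
X=tri(t,tp,s,sp)
P=onz(t,[(216,200),(399,226),(386,335),(197,309)],.018)[:,:2]
c=P.mean(0);y=(P[0]+P[3]-P[1]-P[2]);y/=np.linalg.norm(y);x=np.array([y[1],-y[0]])
print('c',c,'yaw',np.degrees(np.arctan2(x[1],x[0])))
h=c-.1*x
for n,q in zip(names,X):
    d=q[:2]-h;u,v,w=d@x,d@y,q[2]-.05
    print(n,q.round(4),'hinge frame',np.round([u,v,w],4),'ang',round(np.arctan2(w,u),3),'r',round(np.hypot(u,w),4))
print('twin normal from tab',X[2:4,:3].mean(0)-X[4:6,:3].mean(0))
for a in('low','twin'):
  for r,z,nm in((.176,.050,'tabtop'),(.2,.006,'edge')):print(nm,np.hypot(r,z),np.arctan2(z,r))
E
```

```text
c [0.54290577 0.0474861 ] yaw -7.601185656135163
lowtab +y [0.6269 0.1771 0.1282 0.0025] hinge frame [0.1662 0.1396 0.0782] ang 0.44 r 0.1836
lowtab -y [6.177e-01 1.059e-01 1.371e-01 3.000e-04] hinge frame [0.1664 0.0678 0.0871] ang 0.482 r 0.1878
twin top +y [ 5.652e-01 -2.520e-02  1.734e-01  2.000e-04] hinge frame [ 0.1317 -0.0691  0.1234] ang 0.753 r 0.1805
twin top -y [ 0.5559 -0.094   0.1758  0.0017] hinge frame [ 0.1316 -0.1385  0.1258] ang 0.763 r 0.1821
twin bot +y [ 0.584  -0.0283  0.1383  0.0018] hinge frame [ 0.1508 -0.0697  0.0883] ang 0.53 r 0.1747
twin bot -y [ 0.5752 -0.0985  0.1402  0.0014] hinge frame [ 0.1513 -0.1405  0.0902] ang 0.538 r 0.1761
low edge +y [0.6645 0.2323 0.0868 0.0009] hinge frame [0.1961 0.1993 0.0368] ang 0.185 r 0.1995
low edge -y [0.6432 0.0467 0.0916 0.0028] hinge frame [0.1995 0.0125 0.0416] ang 0.206 r 0.2038
twin edge+y [0.6153 0.027  0.1556 0.0039] hinge frame [ 0.1744 -0.0107  0.1056] ang 0.544 r 0.2039
twin edge -y [ 0.591  -0.1581  0.1503  0.0007] hinge frame [ 0.1748 -0.1974  0.1003] ang 0.521 r 0.2016
twin normal from tab [-0.01902192  0.00379975  0.03537883]
tabtop 0.18296447742663055 0.2767981586319901
edge 0.2000899797591074 0.0299910048568779
tabtop 0.18296447742663055 0.2767981586319901
edge 0.2000899797591074 0.0299910048568779
```

The twin measures about 0.50 rad and the low board about 0.17. The sizes agree with the given ones. Now the approach numbers.

```bash
cat >> h.py <<'E'
YAW=np.radians(-7.6);C=np.array([.5429,.0475]);X=np.array([np.cos(YAW),np.sin(YAW),0]);Y=np.array([-X[1],X[0],0]);Z=np.array([0,0,1.])
HA=np.r_[C,.05]-.1*X+.105*Y
def goal(th,x=.170,z=.041):
    ex=np.cos(th)*X+np.sin(th)*Z;n=-np.sin(th)*X+np.cos(th)*Z
    return HA+x*ex+z*n,R.from_matrix(np.c_[ex,-Y,-n])
def delta(th,x=.170,z=.041):
    s=env.get_state();p,r=goal(th,x,z)
    print('t',s['time_s'],'goal',p.round(4),'d mm',((p-s['position'])*1e3).round(1),'rot',np.degrees((r*R.from_quat(s['eef_rot']).inv()).as_rotvec()).round(2))
E
python3 - <<'E'
from h import *
delta(.17,z=.141);delta(.17);delta(.5)
E
```

```text
t 0.1 goal [0.6001 0.1458 0.2177] d mm [328.2 735.8 -35. ] rot [-6.07 -8.22 57.51]
t 0.1 goal [0.6169 0.1436 0.1192] d mm [ 344.9  733.6 -133.6] rot [-6.07 -8.22 57.51]
t 0.1 goal [0.5861 0.1477 0.1675] d mm [314.1 737.7 -85.3] rot [-17.78 -24.08  56.41]
```

arm_command --increments '[[[10, 20, 25, 0, 0, 4], [16, 34, 10, 0, 0, 6], [16, 36, 5, 0, 0, 6], [16, 36, 0, 0, 0, 6], [16, 36, 0, 0, 0, 6]]]' --hand 0.35

```text
time_s: 0.52
position: [0.3438, -0.428, 0.2909]
eef_rot: [0.949, -0.316, -0.002, 0.0]
wrist_force: [1.4, 0.1, 0.2]
opening: 0.0555
```

arm_command --increments '[[[16, 37, 0, 0, 0, 6], [16, 37, 0, 0, 0, 6], [16, 37, 0, 0, 0, 6], [16, 37, 0, 0, 0, 6], [16, 37, 0, 0, 0, 5]]]'

```text
time_s: 0.93
position: [0.4241, -0.2352, 0.2905]
eef_rot: [0.998, -0.056, -0.002, 0.0]
wrist_force: [1.2, -0.6, -0.1]
opening: 0.0552
```

arm_command --increments '[[[16, 37, 0, 0, 0, 0], [16, 37, 0, 0, 0, 0], [16, 37, 0, 0, 0, 0], [16, 37, 0, 0, 0, 0], [16, 37, 0, 0, 0, 0]]]'

```text
time_s: 1.35
position: [0.5038, -0.0426, 0.2904]
eef_rot: [0.999, -0.052, -0.002, 0.0]
wrist_force: [1.3, -1.4, 0.3]
opening: 0.0557
```

arm_command --increments '[[[18, 36, 0, 0, -2, 0], [18, 36, 0, -0.3, -2, -0.5], [18, 36, -5, -0.3, -2, -0.5], [18, 36, -10, -0.3, -2, -0.5], [14, 30, -10, -0.4, -1.6, 0]]]'

```text
time_s: 1.77
position: [0.5918, 0.139, 0.2668]
eef_rot: [0.994, -0.064, 0.087, 0.006]
wrist_force: [-0.0, -1.3, -0.0]
opening: 0.0556
```

```bash
python3 - <<'E'
from h import *
delta(.17,z=.121)
c=snap('wrist','w1')
delta(.17,z=.121)
# expected tab top corners from model
for th in(.14,.17,.2):
  for v in(-.035,.035):
    for x in (.164,.176):
      ex=np.cos(th)*X+np.sin(th)*Z;n=-np.sin(th)*X+np.cos(th)*Z
      print(th,v,x,proj(c,HA+x*ex+.05*n+v*Y).round(1))
E
```

```text
t 1.7667 goal [0.6035 0.1454 0.198 ] d mm [ 11.6   6.4 -68.8] rot [ 0.06  0.22 -0.19]
t 1.8167 goal [0.6035 0.1454 0.198 ] d mm [ 10.6   2.1 -66.8] rot [ 0.01  0.29 -0.28]
0.14 -0.035 0.164 [[308.1 272.5]]
0.14 -0.035 0.176 [[326.  272.4]]
0.14 0.035 0.164 [[307.9 166.7]]
0.14 0.035 0.176 [[327.  166.7]]
0.17 -0.035 0.164 [[305.8 274.9]]
0.17 -0.035 0.176 [[324.1 275. ]]
0.17 0.035 0.164 [[305.4 167.4]]
0.17 0.035 0.176 [[324.9 167.4]]
0.2 -0.035 0.164 [[303.2 277.5]]
0.2 -0.035 0.176 [[321.8 277.7]]
0.2 0.035 0.164 [[302.6 168.1]]
0.2 0.035 0.176 [[322.4 168.2]]
```

View pics/w1.png

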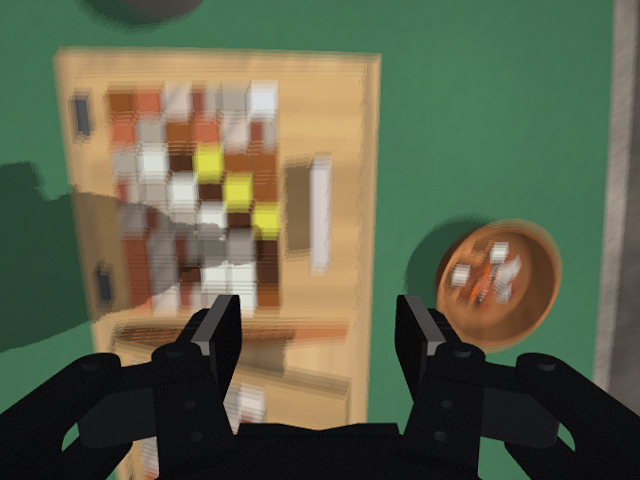

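The wrist view has the tab top at columns 310–330, rows 155–273. The model predicts 305–325 and 167–275, so they agree to about 4 mm, and the tab lies inside the jaw gap. Descending.

arm_command --increments '[[[5, 2, -32, 0, 0.2, -0.2], [5, 2, -32, 0, 0, 0], [5, 0, -28, 0, 0, 0], [5, 0, -25, 0, 0, 0], [0, 0, 0, 0, 0, 0]]]'

```text
time_s: 2.23
position: [0.6132, 0.1535, 0.1432]
eef_rot: [0.994, -0.061, 0.087, 0.005]
wrist_force: [-2.4, -0.3, -0.5]
opening: 0.0556
```

```bash
python3 - <<'E'
from h import *
delta(.17,x=.172)
c=snap('wrist','w2')
th=.17
for v in(-.035,.035):
    for x in (.164,.176):
      ex=np.cos(th)*X+np.sin(th)*Z;n=-np.sin(th)*X+np.cos(th)*Z
      print(v,x,proj(c,HA+x*ex+.05*n+v*Y).round(1))
E
```

```text
t 2.2333 goal [0.6188 0.1433 0.1195] d mm [  5.6 -10.2 -23.7] rot [-0.03  0.23 -0.56]
-0.035 0.164 [[302.8 425.5]]
-0.035 0.176 [[334.  425.7]]
0.035 0.164 [[302.7 250.2]]
0.035 0.176 [[338.2 250.5]]
```

View pics/w2.png

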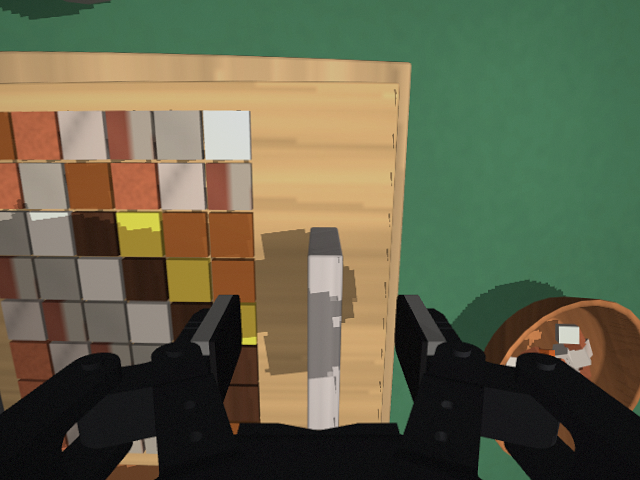

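Sharp view: the +y end of the tab's top is at (309–341, 255) against a predicted (303–338, 250). That is a 2 mm match, with the jaws straddling it. Final descent, then grip.

arm_command --increments '[[[3, -5, -11, 0, 0.2, -0.3], [2.5, -5, -11, 0, 0, -0.2], [0, 0, -1, 0, 0, 0], [0, 0, 0, 0, 0, 0]]]'

```text
time_s: 2.62
position: [0.621, 0.1424, 0.1246]
eef_rot: [0.994, -0.066, 0.087, 0.005]
wrist_force: [-0.0, 0.0, -0.6]
opening: 0.0556
```

arm_command --increments '[[[0, 0, 0, 0, 0, 0], [0, 0, 0, 0, 0, 0], [0, 0, 0, 0, 0, 0], [0, 0, 0, 0, 0, 0], [0, 0, 0, 0, 0, 0]]]' --hand 1 --newtons 60

```text
time_s: 3.03
position: [0.6174, 0.1425, 0.1254]
eef_rot: [0.994, -0.067, 0.085, 0.005]
wrist_force: [17.7, -10.5, -4.5]
opening: 0.011
```

```bash
python3 - <<'E'
from h import *
s=env.get_state();print(s['opening'],s['wrist_force'],s['wrist_torque'])
d=s['position']-HA; print('board-frame', d@X,d@Y,d@Z, 'ang',np.arctan2(d@Z,d@X)-np.arctan2(.041,.17), 'r',np.hypot(d@X,d@Z),np.hypot(.17,.041))
m=R.from_quat(s['eef_rot']).as_matrix();print('tilt',np.arctan2(-m[:,2]@-X,-m[:,2]@Z)); 
for th in(.17,.25,.33,.41,.5): delta(th)
E
```

```text
0.01100662611418593 [ 17.73403092 -10.4859738   -4.45745845] [-1.70796166 -2.66694486 -0.26254572]
board-frame 0.16129073966919638 -0.001010860895175575 0.07538775934770285 ang 0.2005744798853654 r 0.17803936913644589 0.17487424052730008
tilt 0.16985096290527021
t 3.0333 goal [0.6169 0.1436 0.1192] d mm [-0.5  1.1 -6.2] rot [-0.1   0.    0.11]
t 3.0333 goal [0.6109 0.1444 0.1318] d mm [-6.5  1.9  6.4] rot [-0.71 -4.54  0.1 ]
t 3.0333 goal [0.6039 0.1453 0.1439] d mm [-13.5   2.8  18.5] rot [-1.32 -9.08  0.1 ]
t 3.0333 goal [0.596  0.1463 0.1554] d mm [-21.4   3.9  30. ] rot [ -1.93 -13.62   0.1 ]
t 3.0333 goal [0.5861 0.1477 0.1675] d mm [-31.3   5.2  42.1] rot [ -2.61 -18.74   0.09]
```

Gripped at 11 mm opening. Now lift along the hinge arc, turning with the board.

arm_command --increments '[[[-2.6, 0.4, 5.3, -0.25, -1.87, 0], [-2.8, 0.4, 5.2, -0.25, -1.87, 0], [-2.9, 0.4, 5.1, -0.25, -1.87, 0], [-3.1, 0.4, 5.0, -0.25, -1.87, 0], [0, 0, 0, 0, 0, 0]]]'

```text
time_s: 3.45
position: [0.6059, 0.144, 0.1464]
eef_rot: [0.986, -0.066, 0.153, 0.009]
wrist_force: [-0.8, -4.5, 1.2]
opening: 0.0106
```

```bash
cat >> h.py <<'E'
def status():
    s=env.get_state();print(s['time_s'],s['opening'],s['wrist_force'].round(1),s['wrist_torque'].round(2))
    d=s['position']-HA;m=R.from_quat(s['eef_rot']).as_matrix()
    print('uvw',d@X,d@Y,d@Z,'ang',np.arctan2(d@Z,d@X)-np.arctan2(.0754,.1613)+.17,'r',np.hypot(d@X,d@Z),'tilt',np.arctan2(m[:,2]@X,-m[:,2]@Z))
E
python3 -c "
from h import *
status()"
```

```text
3.45 0.01058385104008531 [-0.8 -4.5  1.2] [-0.7  -0.07 -0.26]
uvw 0.14965281842605538 -0.0010576388229258154 0.0964239165280409 ang 0.3050982344230925 r 0.17802678939268804 tilt 0.3070623485049534
```

arm_command --increments '[[[-3.2, 0.4, 4.8, -0.25, -1.87, 0], [-3.3, 0.4, 4.7, -0.25, -1.87, 0], [-3.4, 0.5, 4.6, -0.25, -1.87, 0], [-3.6, 0.5, 4.5, -0.25, -1.87, 0], [0, 0, 0, 0, 0, 0]]]'

```text
time_s: 3.87
position: [0.5911, 0.1459, 0.1662]
eef_rot: [0.973, -0.066, 0.22, 0.013]
wrist_force: [0.6, -4.1, 1.4]
opening: 0.0108
```

```bash
python3 -c "
from h import *
status()"
```

```text
3.8667 0.010832238502925216 [ 0.6 -4.1  1.4] [-0.68 -0.43 -0.35]
uvw 0.13480037422731303 -0.0010546212877862548 0.11616612090072277 ang 0.44401237998242205 r 0.17794861206804896 tilt 0.4441452117871561
```

arm_command --increments '[[[-3.6, 0.5, 4.1, -0.23, -1.74, 0], [-3.7, 0.5, 4.0, -0.23, -1.74, 0], [0, 0, 0, 0, 0, 0], [0, 0, 0, 0, 0, 0]]]'

```text
time_s: 4.2
position: [0.583, 0.147, 0.1749]
eef_rot: [0.966, -0.064, 0.25, 0.015]
wrist_force: [4.8, -0.5, -12.7]
opening: 0.0107
```

```bash
python3 - <<'E'
from h import *
status()
c=snap('scene','scene1');t=snap('top','top1')
b=cv2.resize(c['color'][155:305,200:435],None,fx=3.4,fy=3.4,interpolation=cv2.INTER_CUBIC)
cv2.imwrite('pics/sb1.png',b)
E
```

```text
4.2 0.010692895155619412 [  4.8  -0.5 -12.7] [-0.17 -0.18 -0.23]
uvw 0.1266268331447629 -0.001114011913037761 0.12494924961628316 ang 0.5114581497110816 r 0.1778951091287893 tilt 0.5068184659160332
```

View pics/sb1.png

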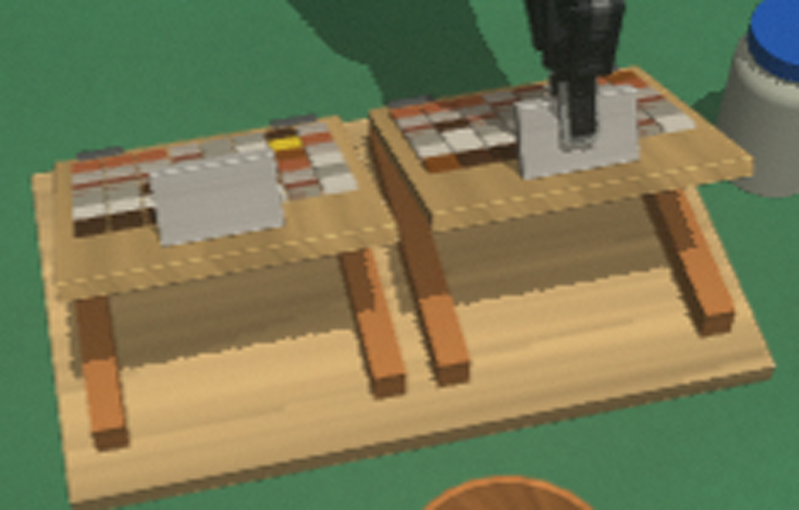

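The board is up and the tab is still held. Release, back off along the normal, then measure both boards.

arm_command --increments '[[[0, 0, 0, 0, 0, 0], [0, 0, 0, 0, 0, 0], [0, 0, 0, 0, 0, 0], [0, 0, 0, 0, 0, 0]]]' --hand 0.35

```text
time_s: 4.63
position: [0.5846, 0.1473, 0.1759]
eef_rot: [0.966, -0.065, 0.25, 0.014]
wrist_force: [-0.1, 1.0, -0.0]
opening: 0.0552
```

arm_command --increments '[[[-5, 0.6, 9, 0, 0, 0], [-10, 1, 18, 0, 0, 0], [-15, 2, 28, 0, 0, 0], [-15, 2, 28, 0, 0, 0], [-15, 2, 28, 0, 0, 0]]]'

```text
time_s: 5.05
position: [0.5221, 0.1548, 0.2842]
eef_rot: [0.967, -0.065, 0.245, 0.015]
wrist_force: [1.0, -0.1, 0.1]
opening: 0.0559
```

arm_command --increments '[[[-15, 0, 25, 0, 5, 0], [-10, -30, 15, 0, 5, 0], [-5, -38, 0, 0, 5, 0], [-5, -38, 0, 0, 5, 0], [-5, -38, 0, 0, 5, 0]]]'

```text
time_s: 5.47
position: [0.4834, 0.0224, 0.3282]
eef_rot: [0.997, -0.053, 0.046, 0.02]
wrist_force: [2.3, 0.1, -1.0]
opening: 0.0553
```

arm_command --increments '[[[-15, -38, 0, 0, 0, 0], [-15, -38, 0, 0, 0, 0], [-15, -38, 0, 0, 0, 0], [-15, -38, 0, 0, 0, 0], [-15, -38, 0, 0, 0, 0]]]'

```text
time_s: 5.88
position: [0.4107, -0.1732, 0.3306]
eef_rot: [0.997, -0.051, 0.047, 0.018]
wrist_force: [1.7, -1.0, -0.4]
opening: 0.0556
```

arm_command --increments '[[[-8, -38, 0, 0, 0, 0], [-8, -38, 0, 0, 0, 0], [-8, -38, 0, 0, 0, 0], [-8, -38, 0, 0, 0, 0], [0, 0, 0, 0, 0, 0]]]'

```text
time_s: 6.3
position: [0.3735, -0.3379, 0.3327]
eef_rot: [0.997, -0.052, 0.05, 0.019]
wrist_force: [-0.3, -0.3, -0.6]
opening: 0.0554
```

```bash
python3 - <<'E'
from h import *
status()
s=snap('scene','scene2');t=snap('top','top2')
a=cv2.resize(t['color'][190:345,190:410],None,fx=3.6,fy=3.6,interpolation=cv2.INTER_CUBIC)
b=cv2.resize(s['color'][165:305,200:435],None,fx=3.4,fy=3.4,interpolation=cv2.INTER_CUBIC)
cv2.imwrite('pics/ta2.png',a);cv2.imwrite('pics/sb2.png',b)
E
```

```text
6.3 0.055412245444109866 [-0.3 -0.3 -0.6] [ 0.03  0.03 -0.04]
uvw -0.016888430504386917 -0.5094581640541624 0.28270940421152607 ang 1.363191374934403 r 0.2832133936001925 tilt 0.10300856155573762
```

View pics/ta2.png

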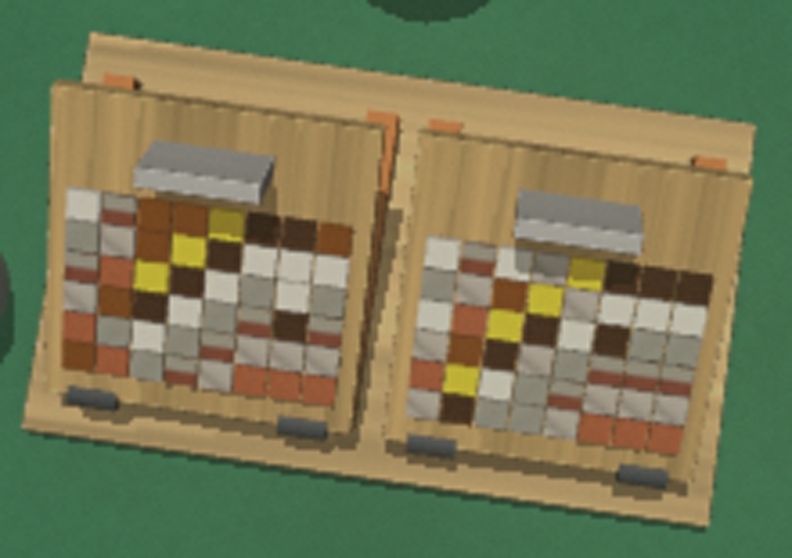

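View pics/sb2.png

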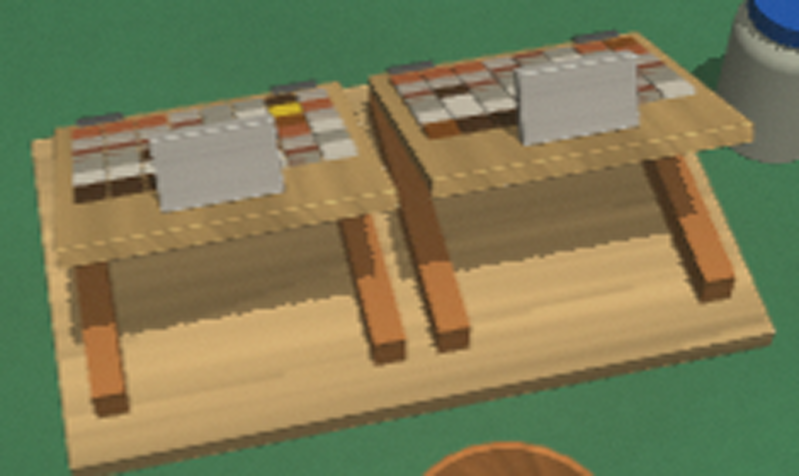

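```bash
python3 - <<'E'
from h import *
t,s=load('top2'),load('scene2')
T=lambda L:np.array(L)/3.6+[190,190]-.36
S=lambda L:np.array(L)/3.4+[200,165]-.35
names=['low top +y','low top -y','low bot +y','low bot -y','low edge+y','low edge-y','twin top +y','twin top -y','twin bot +y','twin bot -y','twin edge+y','twin edge-y']
tp=T([(136,172),(267,190),(157,143),(273,157),(52,84),(382,127),(516,219),(641,236),(518,192),(642,208),(419,132),(750,179)])
sp=S([(636,57),(518,74),(638,128),(523,145),(751,126),(432,185),(277,124),(151,142),(284,190),(160,210),(393,190),(60,250)])
Q=tri(t,tp,s,sp);h=C-.1*X[:2];off=dict(top=.2768,bot=.0341,edg=.03)
for n,q in zip(names,Q):
    d=q[:2]-h;u,v,w=d@X[:2],d@Y[:2],q[2]-.05
    print(n,np.round([u,v,w],4),'theta',round(np.arctan2(w,u)-off[n.split()[1][:3]],3),'r',round(np.hypot(u,w),4),'miss',q[3].round(4))
for k in(0,6):
    m=Q[k:k+2,:3].mean(0)-Q[k+2:k+4,:3].mean(0);print('normal ang',np.arctan2(-m@X,m@Z),np.linalg.norm(m))
a,b=load('top0')['color'],t['color'];a1,b1=load('scene0')['color'],s['color']
D=cv2.absdiff(a,b).max(2);D1=cv2.absdiff(a1,b1).max(2)
for nm,M,r in(('twin',D,(225,330,302,398)),('bowl',D,(130,190,278,340)),('jar',D,(245,290,138,180)),('trough',D,(243,340,425,472)),('bowl s',D1,(295,360,312,388)),('trough s',D1,(210,300,125,188)),('jar s',D1,(152,212,415,452))):
    print(nm,(M[r[0]:r[1],r[2]:r[3]]>40).sum())
E
```

```text
low top +y [0.1283 0.1406 0.1255] theta 0.497 r 0.1795 miss 0.0001
low top -y [0.1285 0.069  0.1279] theta 0.506 r 0.1813 miss 0.0025
low bot +y [0.1502 0.1397 0.0884] theta 0.498 r 0.1743 miss 0.0
low bot -y [0.1508 0.0709 0.0916] theta 0.512 r 0.1765 miss 0.0027
low edge+y [0.1734 0.1999 0.1016] theta 0.5 r 0.201 miss 0.0028
low edge-y [0.1752 0.0111 0.1006] theta 0.491 r 0.202 miss 0.0031
twin top +y [ 0.1317 -0.0691  0.1234] theta 0.476 r 0.1805 miss 0.0002
twin top -y [ 0.1316 -0.1385  0.1258] theta 0.486 r 0.1821 miss 0.0017
twin bot +y [ 0.1508 -0.0697  0.0883] theta 0.495 r 0.1747 miss 0.0018
twin bot -y [ 0.1513 -0.1405  0.0902] theta 0.504 r 0.1761 miss 0.0014
twin edge+y [ 0.175  -0.0107  0.1019] theta 0.497 r 0.2025 miss 0.0042
twin edge-y [ 0.1748 -0.1974  0.1003] theta 0.491 r 0.2016 miss 0.0007
normal ang 0.5426550024687781 0.04284761925701029
normal ang 0.5006488275991038 0.04034765666370753
twin 0
bowl 0
jar 0
trough 0
bowl s 0
trough s 2
jar s 52
```

The low board now measures about 0.50 rad and the twin about 0.49. The pixels on the twin, bowl, trough and jar are unchanged from above. Handing in.

```bash
python3 -c "
from rig import env
print(env.get_state()['joint_vel'].round(3));print(env.close_job())"
```

```text
[ 0.054 -0.018  0.028  0.     0.005  0.026]
the job is handed in; nothing more can be done
None
```

I gripped the low (left) board by its tab, raised it along its hinge arc from about 0.17 rad to 0.50 rad, then released it and moved the arm well clear. I handed the job in at about 6.4 s. The hand-in gave no verdict.

- **Slope match:** from two views after release, the low board reads 0.49–0.51 rad (mean 0.50) and the twin 0.48–0.50 rad (mean 0.49). The limit on the difference is 0.08 rad. A rougher check using only each tab's own direction disagreed more, at 0.54 against 0.50 rad, which is still within the limit.
- **Other objects:** in the top view, no pixels changed beyond the threshold on the twin, bowl, trough or jar.
- **Unexplained change:** in the scene view, 2 pixels changed near the trough and 52 near the jar. The jar ones are probably the raised board's corner or its shadow, but I did not check that.
- **Arm at hand-in:** the wrist force was about zero. One joint was still settling at 0.05 rad/s, well away from everything.

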